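Finger-check and count a roof tile

TASK

Check and count the half-round roof tile on the drying plank: touch the middle of its crown lightly with the fingertips and lift off again, then press the counter plunger directly in front of that tile fully down, let it spring back up, and withdraw. Grasp and lift nothing; do not touch the other two tiles, leave the other two plungers unpressed, and leave the tile itself and everything else where it stands.

Things in the scene. Friction and masses are not known exactly. Their poses are not given: they have to be found in the camera images.
- plank: Fixed wooden drying plank, 310 x 500 x 15 mm. Origin on the table, under the middle plunger; x away from the robot, y along the plank to the robot's left (turned up to 0.15 rad), z up. It spans x -80 to 230 mm. Counters stand at x = 0, y = -150, 0, 150 mm; behind each lies one tile on a pallet board (170 x 140 mm, top 33 mm above the table), middle near x = 130 mm and within 10 mm of its counter's y. Which tile is where varies.
- half_round: The half-round roof tile (the one to touch): grey-brown unfired clay, loose, about 0.5 kg, an arched shell lying hollow side down; 165 mm long along its x axis, 110 mm wide along y, 42 mm high, wall 11 mm. Origin at the centre of its footprint on its pallet board, 33 mm above the table. Its x axis points away from the robot to within about 0.3 rad.
- crown (a point): The middle of the half-round tile's crown: the highest line of the arch, halfway along its length, 42 mm above the pallet board, 74 to 75 mm above the table. The pallet board stands on rubber pads and gives about 1 mm for every 4 N, at most 6 mm; the clay is soft and should feel no more than 25 N.
- ridge: Angled ridge tile of the same clay, loose, 165 x 114 mm, a roof shape with two flat slopes, about 46 mm high, lying like a tent. Origin at the centre of its footprint. Not to be touched.
- flat: Flat tile of the same clay, loose, 165 x 110 x 14 mm with one small lug 12 mm high at its far end. Origin at the centre of its underside. Not to be touched.
- plunger_left_top (a point): Centre of the top face of the counter plunger at the plank's y = +150 mm: a black upright round plunger, 26 mm across, standing 18 mm proud of its steel box, top 55 mm above the table when up. The box is 56 x 60 mm, its top 37 mm above the table.
- plunger_middle_top (a point): The same for the plunger at the plank's y = 0.
- plunger_right_top (a point): The same for the plunger at the plank's y = -150 mm.
- plunger_left (a joint): How far the left plunger is pressed, m: 0 up, 0.008 fully down. A spring returns it: about 1.5 N starts it, about 5 N holds it fully down. It stops firmly at 0.008.
- plunger_middle (a joint): The same for the middle plunger.
- plunger_right (a joint): The same for the right plunger.
- stamp: Bystander: small turned wooden stamp standing upright on the plank between the left and middle counters, 28 mm across, 45 mm tall. Origin at its foot.
- stone: Bystander: smooth burnishing stone lying on the plank between the right and middle counters, 36 mm across, 16 mm high. Origin at its underside.
- bowl: Bystander: aluminium bowl, 140 mm across, 50 mm high, on the table left of the plank. Origin at its underside.
- cup: Bystander: terracotta cup, 72 mm across, 85 mm tall, on the table left of the plank. Origin at its underside.
- mallet: Bystander: wooden mallet lying on the table right of the plank.
- brush: Bystander: brush lying on the table right of the plank.
There are look-alikes about, which are no part of the job. What is shaped like the half_round but red is not meant.

How it is judged:
By the outcome, as a careful person would: the job done as asked, in the order asked, and still so for the second after the job is handed in, with the robot touching nothing.
It also fails if it takes over 38 s, if anything falls off the work surface, if the arm or the gripper's body presses on something with over 40 N, if the wrist force passes 120 N, or if a joint passes its speed limit or range.

ROBOT

A 6-joint arm with a two-finger parallel gripper is mounted at the origin on the work surface. World frame = base frame: x ahead of the robot, y to its left, z up, the work surface at z = 0. Lengths are in m, angles in rad, forces in N, time in s.
With the tool pointing down it reaches from about 0.375 to 0.975 m from the base axis. Payload 3.8 kg.
Tool frame: the origin (TCP) lies at the very end of the fingers, on their centre line; the grasp point (between the pads) lies behind it (bot.tcp_to_grasp is the y of the grasp point in the tool frame, in m); y points along the fingers, z is the direction in which the jaws open and shut, and the axes are right-handed (so a half turn about y gives the same grasp; the last joint's range is limited). The gripper opens to 85 mm and grips with 20 to 120 N. Pads are 22 mm wide; open, the fingers measure 114 mm over their backs; the gripper's body (76 mm by 85 mm) begins 54 mm behind the grasp point. The pads swing forward as they close: fully open they stand 13 mm farther back than shut.
Start: joints at [1.291, 0.264, 1.604, -0, 1.274, -0.037], TCP at [0.162, 0.655, 0.203] pointing down, gripper open.
Joint ranges: [-2.63, 2.63], [-0.94, 2.18], [0.31, 2.57], [-1.31, 4.45], [0, 2.66], [-2.55, 2.55]. Speed limits (rad/s): [2.57, 2.57, 3.14, 3.14, 3.14, 3.14].

INTERFACE

Orientations are given as a rotation vector (axis times angle).
In Python, from workcell import bot, optics, workorder gives the robot as it stands.
- The arm moves only by the shell command python3 -m handwheel 'ROWS' [FORCE]. ROWS is JSON, a list of rows, each a list of 7 numbers: the shift along the tool's x, y, z in m, then the turn, a rotation vector about the tool's x, y, z in rad, then the opening, from 0 (shut) to 1 (fully open). A call has 1 to 8 rows; each row shifts and turns the commanded pose from where the row before left it, along the tool's axes as they then stand; what a row does not reach is not made up. A row lasts 1/8 s, in which the tool goes at most 62.5 mm and 10.7 degrees, less where a joint would pass 70% of its speed; a pose out of reach is approached as far as the arm can. A call with a gripper value outside its range is refused whole. The fingers move at their own pace and stop on an object; FORCE is the grip in N (left out, the last holds). Time passes only in rows, so rows that do not move let the fingers close. It gives the time, the measured TCP pose, the force and the opening at its end, in the units of the state.
- bot.read_state(): the state, without advancing time (a new reading comes with each control period).
- optics.read_camera(name): name is "side" or "top" or "wrist"; returns a dict with "image" (420x560x3 uint8, red, green, blue), "z_map" (420x560 float32, m along the optical axis (not along the pixel's ray), 0 where there is no reading), "mtx" (3x3 intrinsics, pixels), "dist" ([k1, k2, p1, p2, k3] as OpenCV has them; the pictures are not rectified), "world_from_camera" (4x4, takes a point from camera to world coordinates); the wrist camera has in their place "hand_eye" (4x4, takes a point from camera to tool coordinates, whose origin is the TCP and whose axes are the tool frame's). Camera axes: x right, y down, z forward; pixel columns grow to the right and rows downward; lengths in m; the calibration is good to about 2 mm. A picture is of the moment at which its call begins: read the wrist's pose just before it.
- workorder.finish_job(): hands the job in, once; it reports no verdict.
The state is a dict: "time": time; "q": joint angles; "joint_vel": joint speeds; "joint_torque": joint torques, N m; "tool_pos": TCP position; "tcp_rot": TCP orientation; "wrist_force": force on the tool from outside, world axes, zero at the start; "torque": the same for the moment, N m; "width": opening from 0.0 (shut) to 1.0 (fully open).
Only numpy, scipy, OpenCV 4.12 (cv2) and the standard library are available. Lean on these libraries where they do the work, as an engineer would, in place of code of your own. Each camera call takes 0.05 s, during which the arm holds its last target.

## Working session

There is one attempt and no reset: what is moved stays moved. The work goes in short steps, Python scripts to look and compute and a shell command to move; the robot and the scene stay as the last step left them, time stands still between calls to the robot, and variables do not carry over. Pictures are saved under pics/ and viewed, and the job is handed in when it is done.

```bash
ls; mkdir -p pics; python3 - <<'E'
from workcell import bot, optics, workorder
import cv2,numpy as np
s=bot.read_state(); print(s, bot.tcp_to_grasp)
for n in ["top","side"]:
    c=optics.read_camera(n); cv2.imwrite(f"pics/{n}0.png",c["image"][:,:,::-1]); np.savez(f"{n}0.npz",**c)
    print(n,c["mtx"].tolist(),c["dist"],c["world_from_camera"].tolist())
E
```

```text
pics
{'time': 0.0, 'q': array([ 1.29111083e+00,  2.64725437e-01,  1.60539016e+00, -1.17193956e-05,
        1.27368374e+00, -3.68847623e-02]), 'joint_vel': array([-4.72758307e-04,  1.97894106e-03, -5.10348715e-04, -1.12812783e-03,
       -5.31277678e-04,  9.04658879e-05]), 'joint_torque': array([ 1.50558299e-03, -5.15105009e+01, -3.67319942e+01, -1.26728987e-04,
        1.31844150e-02,  1.58759576e-05]), 'tool_pos': array([0.16206127, 0.65443768, 0.20197203]), 'tcp_rot': array([-1.56456198,  0.19092996, -0.19039975]), 'wrist_force': array([ 0.06314309, -0.68354438,  0.59013495]), 'torque': array([-0.0223697 ,  0.09873681,  0.0077846 ]), 'width': 0.9975140311339012} -0.0187
top [[468.24936086834424, 0.0, 274.9389536868131], [0.0, 468.24936086834424, 210.7372437516172], [0.0, 0.0, 1.0]] [-0.15517491  0.          0.          0.          0.        ] [[-0.009237993157533292, -0.996244439966197, 0.08609108733695474, 0.3002991802681629], [-0.9999407305755962, 0.009699594936220642, 0.004945017089535978, -0.007522999175191533], [-0.005761494455775301, -0.086040302733725, -0.9962749979233266, 1.5704166320931918], [0.0, 0.0, 0.0, 1.0]]
side [[458.62125464239045, 0.0, 287.6540658501348], [0.0, 458.62125464239045, 207.19688322130608], [0.0, 0.0, 1.0]] [-0.12796149  0.          0.          0.          0.        ] [[0.8950782578085754, -0.3263629184883945, 0.303845615130617, 0.011955475463516777], [-0.44589149854739146, -0.6611379150700388, 0.6033882902244654, -0.7821294196352532], [0.003960293111250671, -0.6755619162538542, -0.7372926239871747, 1.0489910795261026], [0.0, 0.0, 0.0, 1.0]]
```

View pics/top0.png

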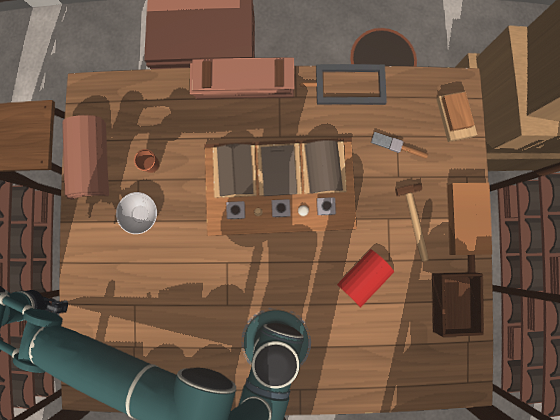

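View pics/side0.png

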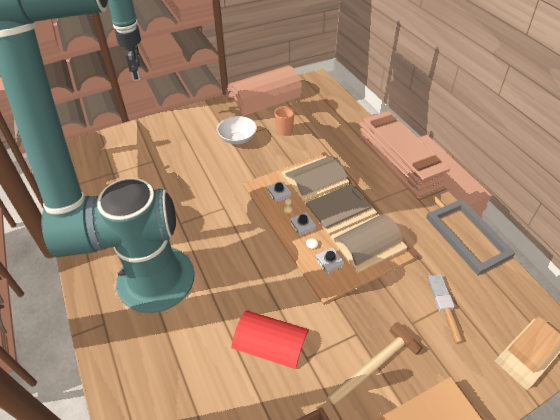

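The top view shows three tiles: left around (237,168), middle around (278,168) and right around (322,165). The plungers are near (235,210), (281,208) and (326,205). The right tile looks arched, so I'll confirm that with height profiles.

```bash
cat > h.py <<'E'
import numpy as np,cv2
def cloud(c):
    K=c["mtx"];z=c["z_map"].astype(float);h,w=z.shape
    u,v=np.meshgrid(np.arange(w),np.arange(h))
    p=cv2.undistortPoints(np.stack([u,v],-1).reshape(-1,1,2).astype(float),K,c["dist"]).reshape(h,w,2)
    P=np.dstack([p*z[...,None],z]);T=c["world_from_camera"]
    return P@T[:3,:3].T+T[:3,3]
def ray(c,uv,zp):
    p=cv2.undistortPoints(np.array(uv,float).reshape(-1,1,2),c["mtx"],c["dist"]).reshape(-1,2)
    T=c["world_from_camera"];d=np.c_[p,np.ones(len(p))]@T[:3,:3].T
    return T[:3,3]+d*((zp-T[2,3])/d[:,2])[:,None]
E
python3 - <<'E'
import numpy as np,cv2
from h import *
np.set_printoptions(precision=3,suppress=True,linewidth=200)
t=dict(np.load("top0.npz"));s=dict(np.load("side0.npz"))
W=cloud(t)
print("plank",W[228,240],W[228,340])
for r in (155,168,182):
  print(r); print(np.c_[np.arange(212,352,3),W[r,212:352:3]].T)
for n,c,(x0,y0,x1,y1) in (("top",t,(200,130,360,240)),("side",s,(240,145,430,305))):
    cv2.imwrite(f"pics/{n}z.png",cv2.resize(c["image"][y0:y1,x0:x1,::-1],None,fx=4 if n=="side" and 0 else 3.7,fy=3.7,interpolation=cv2.INTER_CUBIC))
# plungers: dark blobs
for n,c,boxes,zp in (("top",t,[(228,202,243,218),(273,200,290,216),(318,198,334,213)],0.055),):
  g=c["image"].max(2)
  for b in boxes:
    sub=(g[b[1]:b[3],b[0]:b[2]]<50).astype(np.uint8)
    k,l,st,ce=cv2.connectedComponentsWithStats(sub)
    i=1+np.argmax(st[1:,4]); print(st[i],ce[i]+b[:2],ray(c,ce[i]+b[:2],zp))
E
```

```text
plank [0.378 0.117 0.015] [ 0.375 -0.217  0.011]
155
[[212.    215.    218.    221.    224.    227.    230.    233.    236.    239.    242.    245.    248.    251.    254.    257.    260.    263.    266.    269.    272.    275.    278.    281.
  284.    287.    290.    293.    296.    299.    302.    305.    308.    311.    314.    317.    320.    323.    326.    329.    332.    335.    338.    341.    344.    347.    350.   ]
 [  0.627   0.622   0.619   0.619   0.615   0.615   0.614   0.614   0.612   0.614   0.615   0.617   0.618   0.619   0.624   0.62    0.62    0.617   0.618   0.617   0.617   0.617   0.615   0.616
    0.616   0.616   0.617   0.616   0.619   0.622   0.619   0.619   0.613   0.612   0.612   0.61    0.611   0.609   0.609   0.61    0.611   0.613   0.616   0.618   0.622   0.622   0.622]
 [  0.212   0.198   0.187   0.177   0.165   0.155   0.145   0.135   0.125   0.116   0.106   0.097   0.088   0.078   0.069   0.058   0.048   0.038   0.028   0.018   0.008  -0.002  -0.012  -0.022
   -0.032  -0.042  -0.052  -0.061  -0.072  -0.083  -0.092  -0.102  -0.11   -0.119  -0.129  -0.
[... 2992 characters left out ...]
 -0.071  -0.081  -0.091  -0.1    -0.109  -0.119  -0.128  -0.138  -0.146  -0.156  -0.166  -0.176  -0.186  -0.195  -0.207  -0.22   -0.231  -0.242  -0.253]
 [  0.022   0.027   0.037   0.047   0.055   0.058   0.07    0.079   0.07    0.068   0.056   0.06    0.053   0.045   0.034   0.02    0.038   0.045   0.049   0.05    0.044   0.047   0.044   0.048
    0.049   0.043   0.048   0.048   0.033   0.03    0.015   0.039   0.047   0.052   0.063   0.058   0.077   0.075   0.072   0.072   0.07    0.071   0.057   0.038   0.031   0.021   0.014]]
[8 7 3 5 6] [237.167 211.167] [[0.431 0.123 0.055]]
[ 4  4  8  8 31] [280.581 206.968] [[ 0.443 -0.018  0.055]]
[12  8  1  1  1] [330. 206.] [[ 0.445 -0.179  0.055]]
```

View pics/topz.png

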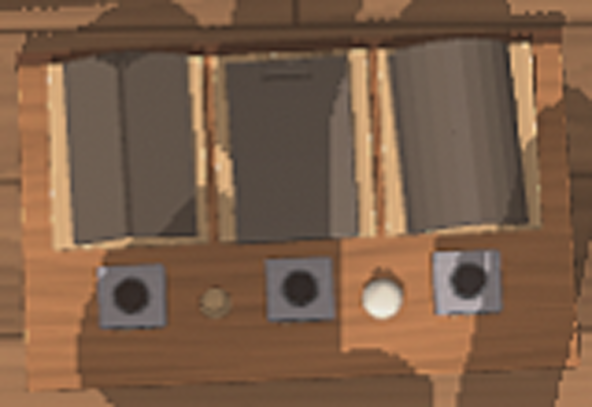

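View pics/sidez.png

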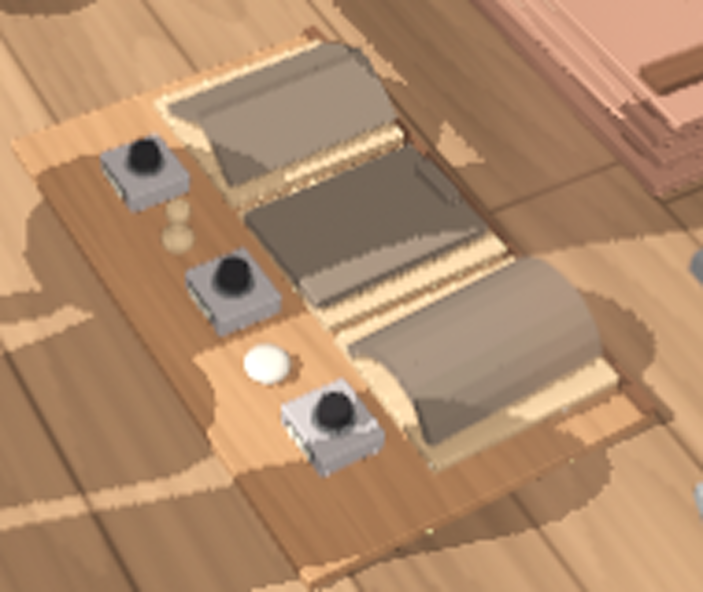

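The right tile is the half-round: it is arched, grey-brown, and peaks at about 76 mm. The left one is the ridge and the middle one is flat. The right plunger is the one to press, at about (326.8,206.2) in the top view. Next I'll measure both targets from both views.

```bash
python3 - <<'E'
import numpy as np,cv2
from h import *
np.set_printoptions(precision=4,suppress=True,linewidth=200)
t=dict(np.load("top0.npz"));s=dict(np.load("side0.npz"))
f=lambda l,o:[((a+.5)/3.7-.5+o[0],(b+.5)/3.7-.5+o[1]) for a,b in l]
print("plungers top\n",ray(t,f([(131,295),(300,288),(469,281)],(200,130)),.055))
print("plungers side\n",ray(s,f([(146,152),(234,268),(335,403)],(240,145)),.055))
print("box tops top\n",ray(t,f([(132,297),(300,289),(467,282)],(200,130)),.037))
# tile points
for n,c in(("top",t),("side",s)):
    W=cloud(c); m=(W[...,2]>.045)&(W[...,2]<.09)&(W[...,1]<-.085)&(W[...,1]>-.23)&(W[...,0]>.475)&(W[...,0]<.69)
    P=W[m]; print(n,len(P),P.min(0),P.max(0), np.percentile(P[:,0],[1,50,99]))
    x=P[:,0]-.567;y=P[:,1]+.156
    # arch: z = a + b y + c y^2 + d x y + e x + f x^2 restricted near crown
    for _ in range(3):
        A=np.c_[np.ones_like(x),y,y*y,x*y,x,x*x]
        k=P[:,2]>.06
        co=np.linalg.lstsq(A[k],P[k,2],rcond=None)[0]
    # crown: b+2c y+d x=0
    print("crown y at x=.567:",-.156-co[1]/2/co[2],"slope",-co[3]/2/co[2],"z",co[0]-co[1]**2/4/co[2])
    # ends of crown
    k=abs(P[:,1]-(-.156-co[1]/2/co[2]+(-co[3]/2/co[2])*x))<.012
    print("crown ends x",P[k,0].min(),P[k,0].max(),np.percentile(P[k,2],[10,50,90]))
print("corners top near L/R at z33", ray(t,f([(408,235),(528,226)],(200,130)),.033))
print("far/near crown z75", ray(t,f([(450,39),(468,230)],(200,130)),.075))
E
```

```text
plungers top
 [[ 0.437   0.1298  0.055 ]
 [ 0.4417 -0.0189  0.055 ]
 [ 0.4465 -0.1677  0.055 ]]
plungers side
 [[ 0.4379  0.1231  0.055 ]
 [ 0.4437 -0.0227  0.055 ]
 [ 0.4488 -0.1713  0.055 ]]
box tops top
 [[ 0.4368  0.1305  0.037 ]
 [ 0.4425 -0.019   0.037 ]
 [ 0.4473 -0.1678  0.037 ]]
top 1551 [ 0.4913 -0.2179  0.0451] [ 0.6616 -0.0983  0.084 ] [0.4945 0.5749 0.6564]
crown y at x=.567: -0.16098649498001494 slope 0.09235736264097731 z 0.07548171806387984
crown ends x 0.49466177262366284 0.6571449827995919 [0.0711 0.0754 0.0793]
side 1700 [ 0.4887 -0.2265  0.0451] [ 0.6631 -0.115   0.0794] [0.4917 0.5706 0.6576]
crown y at x=.567: -0.16659136860818663 slope 0.09138922036776494 z 0.0738951864978981
crown ends x 0.4916301929157829 0.6597094445325911 [0.0704 0.0735 0.0759]
corners top near L/R at z33 [[ 0.4904 -0.1161  0.033 ]
 [ 0.4976 -0.224   0.033 ]]
far/near crown z75 [[ 0.6591 -0.1534  0.075 ]
 [ 0.4892 -0.1656  0.075 ]]
```

```bash
cat > goto.py <<'E'
import sys,numpy as np
from scipy.spatial.transform import Rotation as R
from workcell import bot
np.set_printoptions(precision=4,suppress=True)
s=bot.read_state();M=R.from_rotvec(s["tcp_rot"]).as_matrix()
print("t",s["time"],"pos",s["tool_pos"],"\n",M,"w",s["width"],"F",s["wrist_force"])
d=np.array([float(a) for a in sys.argv[1:4]])-s["tool_pos"]
print("tool shift",M.T@d)
E
python3 goto.py 0.545 -0.163 0.22
```

```text
t 0.1 pos [0.1621 0.6545 0.202 ] 
 [[ 0.9707 -0.0006  0.2405]
 [-0.2405 -0.002   0.9707]
 [-0.0001 -1.     -0.0021]] w 1.005380043473101 F [-0.7039 -0.2835  0.3685]
tool shift [ 0.5682 -0.0165 -0.7014]
```

```bash
python3 -m handwheel '[[0.036,-0.002,-0.044,0,0,0,0],[0.036,-0.002,-0.044,0,0,0,0],[0.036,-0.002,-0.044,0,0,0,0],[0.036,-0.002,-0.044,0,0,0,0],[0.036,-0.002,-0.044,0,0,0,0],[0.036,-0.002,-0.044,0,0,0,0],[0.036,-0.002,-0.044,0,0,0,0],[0.036,-0.002,-0.044,0,0,0,0]]' && python3 goto.py 0.545 -0.163 0.22
```

```text
time: 1.1
tool_pos: [0.3574, 0.2425, 0.2191]
tcp_rot: [-1.562, 0.19, -0.19]
wrist_force: [2.1, 0.6, 0.7]
width: 0.0
t 1.1 pos [0.3574 0.2425 0.2191] 
 [[ 0.9708  0.0001  0.24  ]
 [-0.24   -0.0001  0.9708]
 [ 0.0001 -1.     -0.    ]] w 3.480420576466778e-05 F [2.0535 0.6485 0.7175]
tool shift [ 0.2794 -0.0009 -0.3486]
```

```bash
python3 -m handwheel '[[0.035,0,-0.0435,0,0,0,0],[0.035,0,-0.0435,0,0,0,0],[0.035,0,-0.0435,0,0,0,0],[0.035,0,-0.0435,0,0,0,0],[0.035,0,-0.0435,0,0,0,0],[0.035,0,-0.0435,0,0,0,0],[0.035,0,-0.0435,0,0,0,0],[0.035,0,-0.0435,0,0,0,0]]' && python3 -m handwheel '[[0,0,0,0,-0.12,0,0],[0,0,0,0,-0.12,0,0],[0,0,0,0,0,0,0],[0,0,0,0,0,0,0]]' && python3 - <<'E'
from workcell import bot, optics
import cv2,numpy as np
from scipy.spatial.transform import Rotation as R
s=bot.read_state();c=optics.read_camera("wrist")
cv2.imwrite("pics/wrist1.png",c["image"][:,:,::-1])
T=np.eye(4);T[:3,:3]=R.from_rotvec(s["tcp_rot"]).as_matrix();T[:3,3]=s["tool_pos"]
c["world_from_camera"]=T@c["hand_eye"]; np.savez("wrist1.npz",**c)
print(s["tool_pos"],s["wrist_force"],c["hand_eye"],c["dist"])
c=optics.read_camera("side");cv2.imwrite("pics/side1.png",c["image"][:,:,::-1])
E
python3 goto.py 0.575 -0.163 0.15
```

```text
time: 2.1
tool_pos: [0.5455, -0.1626, 0.2188]
tcp_rot: [-1.562, 0.191, -0.191]
wrist_force: [0.5, 0.1, -0.3]
width: 0.001
time: 2.6
tool_pos: [0.5451, -0.1606, 0.219]
tcp_rot: [-1.571, 0.004, -0.003]
wrist_force: [0.2, 0.1, 0.3]
width: 0.0
[ 0.54508584 -0.1606314   0.21900761] [0.21110765 0.10826228 0.25485514] [[-1.98821474e-04  9.64645458e-01  2.63550945e-01 -6.82742206e-02]
 [-3.01599253e-04 -2.63550996e-01  9.64645418e-01 -1.68715557e-01]
 [ 9.99999935e-01  1.12305456e-04  3.43335947e-04  1.30835848e-03]
 [ 0.00000000e+00  0.00000000e+00  0.00000000e+00  1.00000000e+00]] [0.01022862 0.         0.         0.         0.        ]
t 2.7 pos [ 0.5452 -0.1606  0.2192] 
 [[ 1.     -0.0001  0.0036]
 [-0.0036 -0.      1.    ]
 [-0.0001 -1.     -0.    ]] w -0.0027540114834925123 F [-0.3055 -0.081  -0.6163]
tool shift [ 0.0298  0.0692 -0.0023]
```

View pics/wrist1.png

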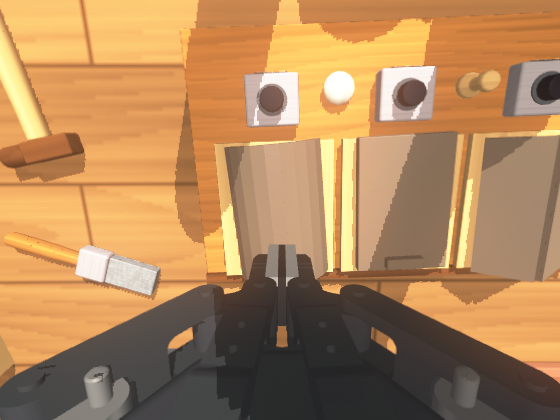

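The wrist view shows the plunger to press at about (271,98). The half-round spans columns 225–325, with its near edge at rows 140–148, and the fingertips hang at about (282,250).

```bash
python3 - <<'E'
import numpy as np,cv2
from h import *
np.set_printoptions(precision=4,suppress=True,linewidth=200)
c=dict(np.load("wrist1.npz"))
W=cloud(c)
g=c["image"].max(2)
sub=(g[80:118,252:292]<110).astype(np.uint8)
k,l,st,ce=cv2.connectedComponentsWithStats(sub);i=1+np.argmax(st[1:,4]);print(st[i],ce[i]+[252,80],ray(c,ce[i]+[252,80],.055))
print("plunger ",ray(c,[(271,97)],.055), W[97,271], "box corners z37",ray(c,[(246,75),(297,72),(298,124),(249,127)],.037).mean(0))
m=(W[...,2]>.045)&(W[...,2]<.09)&(W[...,1]<-.085)&(W[...,1]>-.235)&(W[...,0]>.475)&(W[...,0]<.69)
v,u=np.nonzero(m);m[(v>235)]=False
P=W[m];print(len(P),P.min(0),P.max(0))
x=P[:,0]-.567;y=P[:,1]+.156;k=(P[:,2]>.055)&(P[:,2]<.085)
A=np.c_[np.ones_like(x),y,y*y,x*y,x]
co=np.linalg.lstsq(A[k],P[k,2],rcond=None)[0]
yc=-.156-co[1]/2/co[2];sl=-co[3]/2/co[2];print("crown y at .575",yc+sl*.008,sl,"z",co[0]-co[1]**2/4/co[2],"near end",P[abs(P[:,1]-yc-sl*x)<.01,0].min())
print("near corners z33",ray(c,[(223,148),(323,141)],.033))
cv2.imwrite("pics/wz.png",cv2.resize(c["image"][60:285,200:350,::-1],None,fx=2.6,fy=2.6,interpolation=cv2.INTER_CUBIC))
E
```

```text
[ 8 18 15 14 27] [265.1111 106.5556] [[ 0.4554 -0.176   0.055 ]]
plunger  [[ 0.446  -0.1697  0.055 ]] [ 0.4459 -0.1697  0.0532] box corners z37 [ 0.4476 -0.1687  0.037 ]Traceback (most recent call last):
  File "<stdin>", line 11, in <module>
IndexError: boolean index did not match indexed array along axis 0; size of axis is 420 but size of corresponding boolean axis is 9699
```

View pics/side1.png

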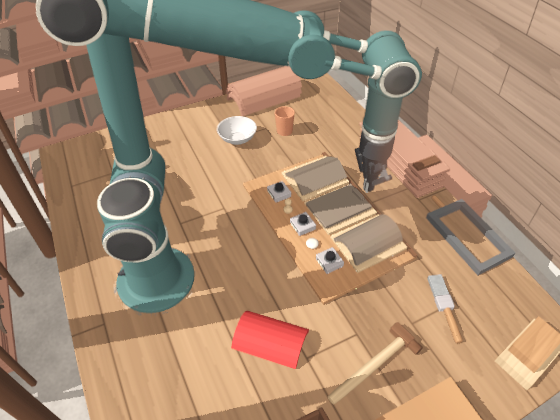

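```bash
python3 - <<'E'
import numpy as np,cv2
from h import *
np.set_printoptions(precision=4,suppress=True,linewidth=200)
c=dict(np.load("wrist1.npz"))
W=cloud(c)
m=(W[...,2]>.045)&(W[...,2]<.09)&(W[...,1]<-.085)&(W[...,1]>-.235)&(W[...,0]>.475)&(W[...,0]<.69)
m[235:]=False
P=W[m];print(len(P),P.min(0),P.max(0))
x=P[:,0]-.567;y=P[:,1]+.156;k=(P[:,2]>.055)&(P[:,2]<.085)
A=np.c_[np.ones_like(x),y,y*y,x*y,x]
co=np.linalg.lstsq(A[k],P[k,2],rcond=None)[0]
yc=-.156-co[1]/2/co[2];sl=-co[3]/2/co[2];print("crown y at .575",yc+sl*.008,sl,"z",co[0]-co[1]**2/4/co[2],"near end",P[abs(P[:,1]-yc-sl*x)<.01,0].min())
print("corners z33",ray(c,[(223,148),(323,141),(243,275)],.033))
cv2.imwrite("pics/wz.png",cv2.resize(c["image"][60:285,200:350,::-1],None,fx=2.6,fy=2.6,interpolation=cv2.INTER_CUBIC))
E
```

```text
7889 [ 0.4889 -0.2202  0.045 ] [ 0.601  -0.1105  0.0749]
crown y at .575 -0.16287467686608392 0.09134599500224981 z 0.07273810852227468 near end 0.49208284093060123
corners z33 [[ 0.4994 -0.2269  0.033 ]
 [ 0.4919 -0.111   0.033 ]
 [ 0.6621 -0.2099  0.033 ]]
```

```bash
sleep 1
```

```text
(no output)
```

View pics/wz.png

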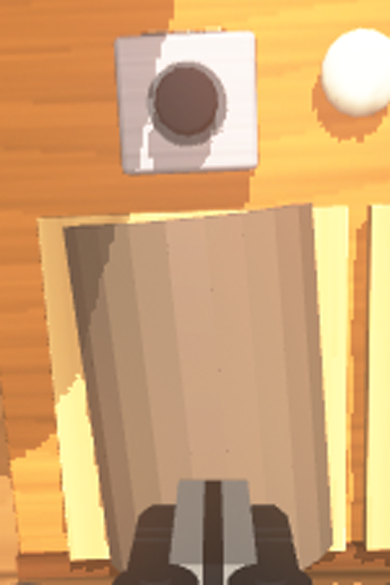

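Three views agree: the crown's middle is at about (0.575, −0.163) and 74 mm high, and the plunger is at about (0.447, −0.169). Now I'll move over the crown.

```bash
python3 -m handwheel '[[0.030,0.030,-0.002,0,0,0,0],[0,0.050,0,0,0,0,0],[0,0.040,0,0,0,0,0],[0,0.015,0,0,0,0,0],[0,0,0,0,0,0,0],[0,0,0,0,0,0,0]]' && python3 goto.py 0.575 -0.163 0.0745
```

```text
time: 3.45
tool_pos: [0.577, -0.1634, 0.0865]
tcp_rot: [-1.572, -0.0, -0.005]
wrist_force: [0.6, -0.2, 1.0]
width: 0.0
t 3.45 pos [ 0.577  -0.1634  0.0865] 
 [[ 1.      0.0035  0.0029]
 [-0.0029 -0.0012  1.    ]
 [ 0.0035 -1.     -0.0012]] w 0.0003957906150145559 F [ 0.5674 -0.1786  0.9661]
tool shift [-0.0021  0.012   0.0004]
```

```bash
python3 -m handwheel '[[-0.002,0.004,0,0,0,0,0],[0,0.003,0,0,0,0,0],[0,0,0,0,0,0,0],[0,0,0,0,0,0,0]]'; python3 -m handwheel '[[0,0.0015,0,0,0,0,0],[0,0,0,0,0,0,0]]'; python3 goto.py 0.575 -0.163 0.0745
```

```text
time: 3.95
tool_pos: [0.5734, -0.1629, 0.0774]
tcp_rot: [-1.571, 0.002, -0.002]
wrist_force: [0.5, 0.6, -0.9]
width: -0.003
time: 4.2
tool_pos: [0.5732, -0.1629, 0.0756]
tcp_rot: [-1.571, 0.002, -0.002]
wrist_force: [-0.5, 0.5, -0.4]
width: -0.001
t 4.2 pos [ 0.5732 -0.1629  0.0756] 
 [[ 1.     -0.0003  0.0028]
 [-0.0028  0.0001  1.    ]
 [-0.0003 -1.      0.0001]] w -0.000905147371027663 F [-0.5132  0.4595 -0.3641]
tool shift [ 0.0018  0.0011 -0.0001]
```

```bash
python3 -m handwheel '[[0.001,0.001,0,0,0,0,0],[0,0,0,0,0,0,0]]'; python3 -m handwheel '[[0,0.0007,0,0,0,0,0],[0,0,0,0,0,0,0]]'; python3 goto.py 0.575 -0.163 0.0745
```

```text
time: 4.45
tool_pos: [0.5743, -0.1629, 0.0746]
tcp_rot: [-1.571, 0.002, -0.002]
wrist_force: [-0.1, 0.5, -0.2]
width: -0.003
time: 4.7
tool_pos: [0.5742, -0.1629, 0.074]
tcp_rot: [-1.571, 0.002, -0.002]
wrist_force: [0.0, 1.3, 0.1]
width: -0.0
t 4.7 pos [ 0.5742 -0.1629  0.074 ] 
 [[ 1.     -0.0002  0.0027]
 [-0.0027  0.0001  1.    ]
 [-0.0002 -1.      0.0001]] w -0.00023130631874459463 F [0.0187 1.3112 0.0547]
tool shift [ 0.0008 -0.0005 -0.0001]
```

```bash
python3 -m handwheel '[[0,0.0007,0,0,0,0,0],[0,0,0,0,0,0,0]]'; python3 goto.py 0.575 -0.163 0.0745
```

```text
time: 4.95
tool_pos: [0.5742, -0.1629, 0.0733]
tcp_rot: [-1.571, 0.002, -0.002]
wrist_force: [0.2, -0.3, -0.3]
width: 0.001
t 4.95 pos [ 0.5742 -0.1629  0.0733] 
 [[ 1.     -0.0002  0.0028]
 [-0.0028  0.      1.    ]
 [-0.0002 -1.      0.    ]] w 0.000875394255588833 F [ 0.183  -0.2832 -0.3356]
tool shift [ 0.0008 -0.0012 -0.0001]
```

```bash
python3 -m handwheel '[[0,0.0007,0,0,0,0,0],[0,0,0,0,0,0,0]]'; python3 goto.py 0.575 -0.163 0.0745|grep shift
```

```text
time: 5.2
tool_pos: [0.5743, -0.1629, 0.0726]
tcp_rot: [-1.571, 0.002, -0.002]
wrist_force: [-0.6, 0.5, -0.3]
width: 0.003
tool shift [ 0.0007 -0.0019 -0.0001]
```

```bash
python3 -m handwheel '[[0,0.0007,0,0,0,0,0],[0,0,0,0,0,0,0]]'; python3 -m handwheel '[[0,0.0005,0,0,0,0,0],[0,0,0,0,0,0,0]]'; python3 - <<'E'
from workcell import optics
import cv2
c=optics.read_camera("wrist");cv2.imwrite("pics/w2.png",c["image"][:,:,::-1])
c=optics.read_camera("side");cv2.imwrite("pics/s2.png",cv2.resize(c["image"][130:290,280:440,::-1],None,fx=3.7,fy=3.7,interpolation=cv2.INTER_CUBIC))
E
```

```text
time: 5.45
tool_pos: [0.5743, -0.1629, 0.0719]
tcp_rot: [-1.571, 0.002, -0.002]
wrist_force: [0.7, -0.1, 0.4]
width: 0.0
time: 5.7
tool_pos: [0.5743, -0.1629, 0.0714]
tcp_rot: [-1.571, 0.002, -0.002]
wrist_force: [0.4, -0.1, 0.7]
width: 0.002
```

View pics/s2.png

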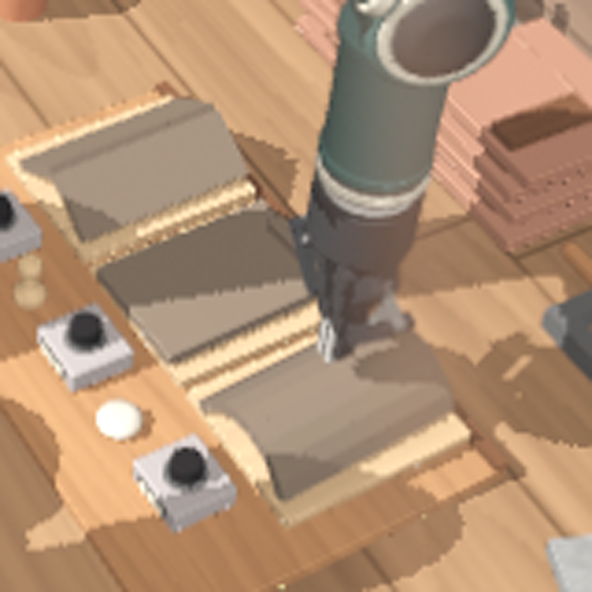

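View pics/w2.png

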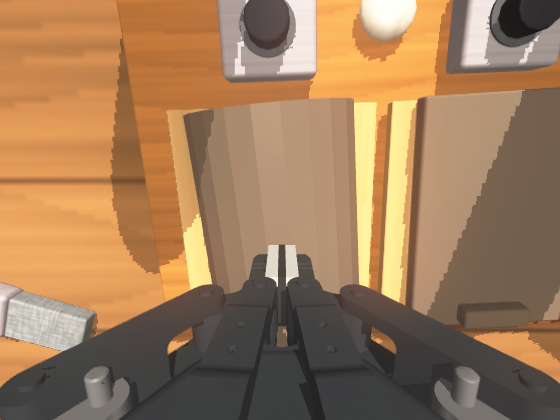

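The side view shows the fingertips just above the crown at crop (327,357). The wrist view shows them over the arch's middle at (282,248). There is no force yet, so I'll keep going down slowly.

```bash
python3 -m handwheel '[[0,0.0006,0,0,0,0,0],[0,0,0,0,0,0,0]]'; python3 -m handwheel '[[0,0.0006,0,0,0,0,0],[0,0,0,0,0,0,0]]'; python3 - <<'E'
import numpy as np
from h import *
s=dict(np.load("side0.npz"));print(ray(s,[(327/3.7+280,357/3.7+130)],.0745))
E
```

```text
time: 6.05
tool_pos: [0.5743, -0.1629, 0.0708]
tcp_rot: [-1.571, 0.002, -0.002]
wrist_force: [0.6, 0.3, 0.7]
width: -0.003
time: 6.3
tool_pos: [0.5742, -0.1629, 0.0702]
tcp_rot: [-1.571, 0.002, -0.002]
wrist_force: [-0.6, -0.1, -0.6]
width: 0.001
[[ 0.58289516 -0.14958487  0.0745    ]]
```

```bash
python3 - <<'E'
import numpy as np,cv2
from workcell import bot,optics
from h import *
np.set_printoptions(precision=4,suppress=True,linewidth=200)
c=optics.read_camera("wrist");H=c["hand_eye"]
Ti=np.linalg.inv(H)
for p in ([0,0,0],[0.011,0,0],[-.011,0,0],[0,-.013,0],[-.011,-.013,0]):
    print(p,cv2.projectPoints(np.array([p],float),cv2.Rodrigues(Ti[:3,:3])[0],Ti[:3,3],c["mtx"],c["dist"])[0].ravel())
c["world_from_camera"]=H; W=cloud(c)
for r in range(225,270,3): print(r,W[r,275],W[r,289],c["image"][r,275])
cv2.imwrite("pics/w3.png",cv2.resize(c["image"][200:320,220:345,::-1],None,fx=4.5,fy=4.5,interpolation=cv2.INTER_NEAREST))
E
```

```text
[0, 0, 0] [279.1955 244.8821]
[0.011, 0, 0] [279.2275 261.6393]
[-0.011, 0, 0] [279.1622 227.5858]
[0, -0.013, 0] [279.0323 253.6305]
[-0.011, -0.013, 0] [278.9938 235.1722]
225 [-0.0134 -0.0023 -0.0024] [-0.0137 -0.0032  0.0057] [179 147 119]
228 [-0.0118 -0.003  -0.0024] [-0.0112 -0.0015  0.0058] [180 146 119]
231 [-0.0095 -0.0019 -0.0024] [-0.0097 -0.0023  0.0058] [180 147 120]
234 [-0.0077 -0.0019 -0.0024] [-0.0077 -0.002   0.0058] [179 146 119]
237 [-0.0056 -0.0013 -0.0025] [-0.0058 -0.002   0.0058] [180 147 120]
240 [-0.0044 -0.0031 -0.0024] [-0.0036 -0.0012  0.0059] [180 147 118]
243 [-0.0017 -0.0012 -0.0025] [-0.0021 -0.0021  0.0058] [179 146 118]
246 [-0.0126 -0.0326 -0.0018] [-0.0125 -0.0323  0.005 ] [225 218 202]
249 [-0.0129 -0.037  -0.0017] [-0.0123 -0.0355  0.005 ] [225 218 203]
252 [-0.0125 -0.0396 -0.0016] [-0.0122 -0.0389  0.0049] [225 218 203]
255 [-0.0123 -0.0427 -0.0016] [-0.0124 -0.0428  0.0048] [225 218 202]
258 [-0.0123 -0.0458 -0.0015] [-0.0125 -0.0462  0.0047] [225 218 203]
261 [-0.0123 -0.0489 -0.0015] [-0.0126 -0.0495  0.0046] [225 218 202]
264 [-0.0123 -0.052  -0.0014] [-0.0121 -0.0514  0.0046] [225 218 203]
267 [-0.0124 -0.0549 -0.0013] [-0.0128 -0.0558  0.0045] [225 218 203]
```

```bash
sleep 1
```

```text
(no output)
```

View pics/w3.png

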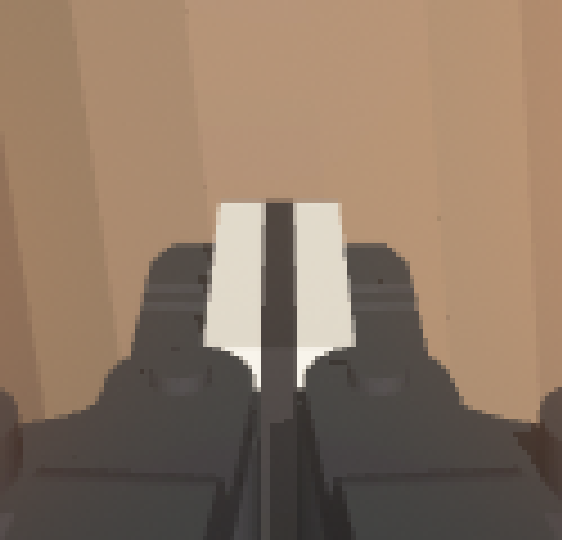

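The tips hang behind the stated TCP. By wrist depth the visible finger ends sit about 30 mm up the tool, and the side view also shows a gap. I'll continue guarded by force, starting with a small safe step, then measure the gap again.

```bash
python3 -m handwheel '[[0,0.001,0,0,0,0,0],[0,0.001,0,0,0,0,0],[0,0.001,0,0,0,0,0],[0,0,0,0,0,0,0]]'; python3 - <<'E'
import numpy as np,cv2
from workcell import bot,optics
from h import *
np.set_printoptions(precision=4,suppress=True,linewidth=200)
s=bot.read_state();print(s["tool_pos"])
c=optics.read_camera("side")
T=np.linalg.inv(c["world_from_camera"])
for p in ([.5743,-.1629,.0745],[.5743,-.1629,.085],[.5743,-.1629,.095],[.5743,-.1629,.105]):
    print(p,cv2.projectPoints(np.array([p]),cv2.Rodrigues(T[:3,:3])[0],T[:3,3],c["mtx"],c["dist"])[0].ravel())
W=cloud(c)
for r in range(214,236,1): print(r,W[r,368],W[r,370],c["image"][r,368])
cv2.imwrite("pics/s3.png",cv2.resize(c["image"][195:255,330:410,::-1],None,fx=8,fy=8,interpolation=cv2.INTER_NEAREST))
E
```

```text
time: 6.85
tool_pos: [0.5742, -0.1628, 0.0671]
tcp_rot: [-1.571, 0.002, -0.002]
wrist_force: [0.2, -0.7, -0.1]
width: 0.004
[ 0.5742 -0.1628  0.0671]
[0.5743, -0.1629, 0.0745] [368.4141 230.8437]
[0.5743, -0.1629, 0.085] [368.9286 228.4094]
[0.5743, -0.1629, 0.095] [369.424  226.0628]
[0.5743, -0.1629, 0.105] [369.9246 223.6882]
214 [ 0.5626 -0.1607  0.1482] [ 0.556  -0.1757  0.1666] [80 75 74]
215 [ 0.561  -0.1632  0.1475] [ 0.5583 -0.1739  0.1597] [78 73 71]
216 [ 0.5623 -0.1626  0.1423] [ 0.5607 -0.172   0.1527] [94 89 85]
217 [ 0.5677 -0.1573  0.1302] [ 0.5607 -0.1728  0.1495] [141 137 131]
218 [ 0.5659 -0.1601  0.1298] [ 0.5625 -0.1717  0.1435] [158 153 147]
219 [ 0.564  -0.163   0.1298] [ 0.5625 -0.1724  0.1402] [127 122 118]
220 [ 0.5627 -0.1653  0.1288] [ 0.5613 -0.1745  0.139 ] [141 135 130]
221 [ 0.5646 -0.164   0.1223] [ 0.5636 -0.1729  0.1321] [174 169 162]
222 [ 0.5635 -0.166   0.1209] [ 0.5646 -0.1725  0.127 ] [199 194 187]
223 [ 0.5644 -0.1658  0.116 ] [ 0.5669 -0.1707  0.1199] [206 201 194]
224 [ 0.5611 -0.1703  0.1184] [ 0.567  -0.1715  0.1166] [219 214 207]
225 [ 0.5624 -0.1696  0.1129] [ 0.5688 -0.1704  0.1103] [215 210 202]
226 [ 0.5628 -0.1699  0.1088] [ 0.5661 -0.1741  0.1115] [206 202 194]
227 [ 0.5639 -0.1696  0.1037] [ 0.5669 -0.174   0.1068] [198 193 185]
228 [ 0.5629 -0.1714  0.1019] [ 0.568  -0.1737  0.1017] [180 170 161]
229 [ 0.5769 -0.1568  0.0745] [ 0.5811 -0.1601  0.0758] [175 157 139]
230 [ 0.5751 -0.1596  0.0741] [ 0.581  -0.1612  0.0727] [179 157 137]
231 [ 0.5723 -0.1636  0.0757] [ 0.5798 -0.1633  0.0713] [178 157 137]
232 [ 0.5703 -0.1666  0.0756] [ 0.5762 -0.1681  0.0742] [178 157 137]
233 [ 0.5678 -0.1702  0.0767] [ 0.5736 -0.1718  0.0752] [178 157 137]
234 [ 0.5676 -0.1712  0.0735] [ 0.5737 -0.1726  0.0716] [178 156 137]
235 [ 0.5666 -0.1732  0.0719] [ 0.572  -0.1752  0.0711] [177 155 136]
```

```bash
sleep 1
```

```text
(no output)
```

View pics/s3.png

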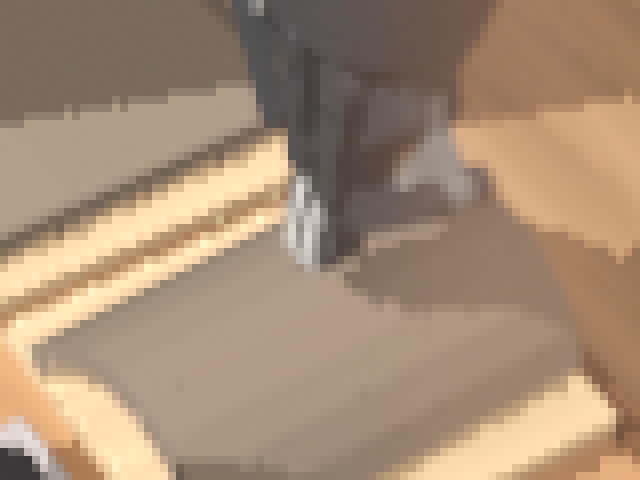

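Both cameras agree that the visible fingertips end at z ≈ 0.10 while the TCP reads 0.067, so the real tips are about 31 mm short of the stated TCP. I expect contact at a TCP z of about 0.043. I'll step down in stages with force checks.

```bash
python3 -m handwheel '[[0,0.002,0,0,0,0,0],[0,0.002,0,0,0,0,0],[0,0.002,0,0,0,0,0]]'; python3 -m handwheel '[[0,0.002,0,0,0,0,0],[0,0.002,0,0,0,0,0],[0,0.002,0,0,0,0,0],[0,0,0,0,0,0,0]]';  python3 - <<'E'
import numpy as np,cv2
from workcell import bot,optics
from h import *
np.set_printoptions(precision=4,suppress=True,linewidth=200)
s=bot.read_state();print(s["tool_pos"],s["wrist_force"])
c=optics.read_camera("side")
W=cloud(c)
for r in range(224,238,1): print(r,W[r,368],c["image"][r,368])
cv2.imwrite("pics/s4.png",cv2.resize(c["image"][195:255,330:410,::-1],None,fx=8,fy=8,interpolation=cv2.INTER_NEAREST))
c=optics.read_camera("wrist");c["world_from_camera"]=c["hand_eye"]; W=cloud(c)
for r in range(237,252,3): print(r,W[r,275],W[r,289])
E
```

```text
time: 7.28
tool_pos: [0.5743, -0.1629, 0.0611]
tcp_rot: [-1.571, 0.002, -0.002]
wrist_force: [-0.7, 0.2, 0.0]
width: 0.001
time: 7.78
tool_pos: [0.5741, -0.1629, 0.055]
tcp_rot: [-1.571, 0.003, -0.002]
wrist_force: [-0.5, -0.5, 0.1]
width: 0.002
[ 0.5741 -0.1629  0.055 ] [-0.5285 -0.5299  0.1377]
224 [ 0.5627 -0.1684  0.1156] [219 214 206]
225 [ 0.561  -0.1712  0.1152] [215 210 202]
226 [ 0.5623 -0.1705  0.1096] [207 202 194]
227 [ 0.5631 -0.1705  0.1051] [196 192 184]
228 [ 0.5626 -0.1718  0.1025] [177 173 166]
229 [ 0.5665 -0.1684  0.0926] [170 166 159]
230 [ 0.5643 -0.1716  0.093 ] [162 158 150]
231 [ 0.5688 -0.1674  0.0817] [170 160 148]
232 [ 0.5695 -0.1676  0.0772] [178 158 140]
233 [ 0.5682 -0.1698  0.076 ] [179 157 137]
234 [ 0.5687 -0.1701  0.0716] [178 156 137]
235 [ 0.5661 -0.1738  0.0728] [178 156 137]
236 [ 0.5638 -0.1771  0.0733] [178 156 137]
237 [ 0.564  -0.1777  0.0696] [178 156 137]
237 [-0.0112 -0.0163 -0.0021] [-0.0109 -0.0155  0.0055]
240 [-0.0097 -0.0171 -0.0021] [-0.01   -0.0177  0.0054]
243 [-0.0081 -0.0173 -0.0021] [-0.0083 -0.0177  0.0054]
246 [-0.0122 -0.0316 -0.0018] [-0.0123 -0.0319  0.005 ]
249 [-0.0123 -0.0356 -0.0017] [-0.0125 -0.0361  0.0049]
```

```bash
sleep 1
```

```text
(no output)
```

View pics/s4.png

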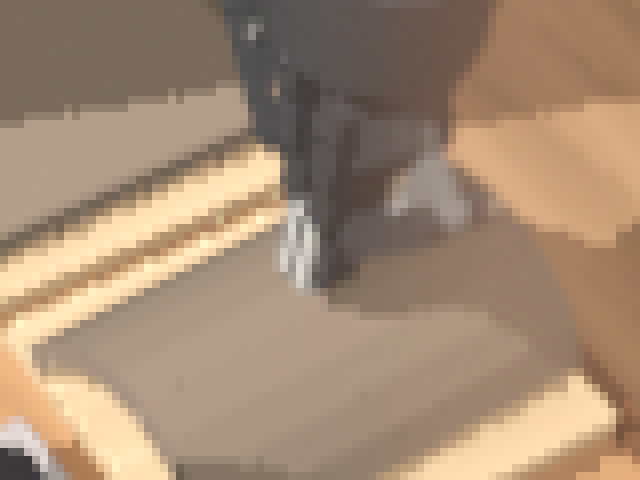

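The tips are closer now, with about 13–14 mm left by both cameras.

```bash
python3 -m handwheel '[[0,0.002,0,0,0,0,0],[0,0.002,0,0,0,0,0],[0,0.002,0,0,0,0,0],[0,0.002,0,0,0,0,0]]'; python3 -m handwheel '[[0,0.001,0,0,0,0,0],[0,0.001,0,0,0,0,0],[0,0,0,0,0,0,0]]'
```

```text
time: 8.38
tool_pos: [0.5743, -0.1629, 0.0471]
tcp_rot: [-1.571, 0.002, -0.002]
wrist_force: [0.4, 0.1, 0.6]
width: -0.002
time: 8.75
tool_pos: [0.5742, -0.1629, 0.0456]
tcp_rot: [-1.571, 0.002, -0.002]
wrist_force: [-1.5, 0.4, 3.0]
width: 0.001
```

```bash
python3 -m handwheel '[[0,0.001,0,0,0,0,0],[0,0,0,0,0,0,0]]'
```

```text
time: 9.0
tool_pos: [0.5743, -0.1629, 0.0448]
tcp_rot: [-1.571, 0.002, -0.002]
wrist_force: [-3.6, 1.0, 7.1]
width: 0.001
```

Contact felt, with 7 N upward on the tip at a TCP z of 0.045. That is a light touch, so I lift off straight up.

```bash
python3 -m handwheel '[[0,-0.002,0,0,0,0,0],[0,-0.008,0,0,0,0,0],[0,-0.025,0,0,0,0,0],[0,-0.025,0,0,0,0,0],[0,0,0,0,0,0,0],[0,0,0,0,0,0,0]]'; python3 - <<'E'
import numpy as np,cv2
from workcell import bot,optics
from h import *
from scipy.spatial.transform import Rotation as R
np.set_printoptions(precision=4,suppress=True,linewidth=200)
s=bot.read_state();c=optics.read_camera("wrist")
T=np.eye(4);T[:3,:3]=R.from_rotvec(s["tcp_rot"]).as_matrix();T[:3,3]=s["tool_pos"]
c["world_from_camera"]=T@c["hand_eye"]; np.savez("wrist5.npz",**c)
cv2.imwrite("pics/w5.png",c["image"][:,:,::-1]);print(s["tool_pos"],s["wrist_force"])
E
python3 goto.py 0.447 -0.1695 0.105
```

```text
time: 9.75
tool_pos: [0.5739, -0.1628, 0.1036]
tcp_rot: [-1.571, 0.003, -0.002]
wrist_force: [0.3, 0.1, -0.8]
width: 0.003
[ 0.5739 -0.1628  0.1036] [ 0.2857  0.0752 -0.8049]
t 9.8 pos [ 0.5735 -0.1626  0.103 ] 
 [[ 1.     -0.0018  0.0028]
 [-0.0028  0.0006  1.    ]
 [-0.0018 -1.      0.0006]] w -0.004404707427164039 F [-0.0314  0.1567 -0.3357]
tool shift [-0.1264 -0.0018 -0.0072]
```

```bash
sleep 1
```

```text
(no output)
```

View pics/w5.png

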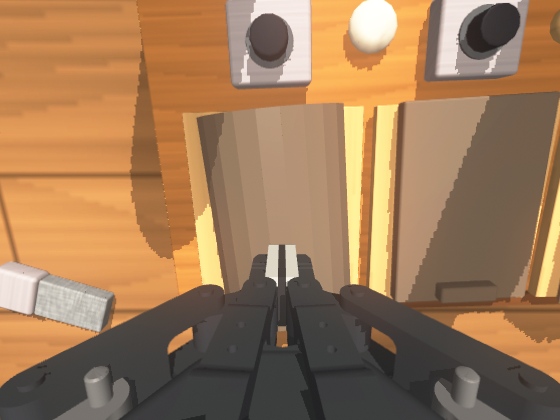

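The half-round is where it was, and the target plunger top is at (269,35). I'll move across above it.

```bash
python3 -c "
import numpy as np
from h import *
c=dict(np.load('wrist5.npz'));print(ray(c,[(269,36)],.055),ray(c,[(269.5,40)],.037))"
python3 -m handwheel '[[-0.040,0,-0.002,0,0,0,0],[-0.040,0,-0.003,0,0,0,0],[-0.040,0,-0.002,0,0,0,0],[-0.006,0,0,0,0,0,0],[0,0.025,0,0,0,0,0],[0,0.025,0,0,0,0,0],[0,0.010,0,0,0,0,0],[0,0,0,0,0,0,0]]'
python3 - <<'E'
import numpy as np,cv2
from workcell import bot,optics
from h import *
np.set_printoptions(precision=4,suppress=True,linewidth=200)
c=optics.read_camera("side")
cv2.imwrite("pics/s6.png",cv2.resize(c["image"][200:290,270:390,::-1],None,fx=6,fy=6,interpolation=cv2.INTER_CUBIC))
c=optics.read_camera("wrist")
cv2.imwrite("pics/w6.png",c["image"][:,:,::-1])
E
python3 goto.py 0.447 -0.1695 0.0263
```

```text
[[ 0.44854328 -0.16914874  0.055     ]] [[ 0.44630933 -0.16948019  0.037     ]]
time: 10.8
tool_pos: [0.4478, -0.1692, 0.0433]
tcp_rot: [-1.57, 0.004, -0.0]
wrist_force: [0.7, 0.4, -0.1]
width: -0.001
t 10.9 pos [ 0.4491 -0.1698  0.0448] 
 [[ 1.      0.0008  0.0027]
 [-0.0027 -0.0003  1.    ]
 [ 0.0008 -1.     -0.0003]] w 0.0008038410589254859 F [ 0.386   0.2861 -0.2077]
tool shift [-0.0021  0.0185  0.0003]
```

```bash
sleep 1
```

```text
(no output)
```

View pics/s6.png

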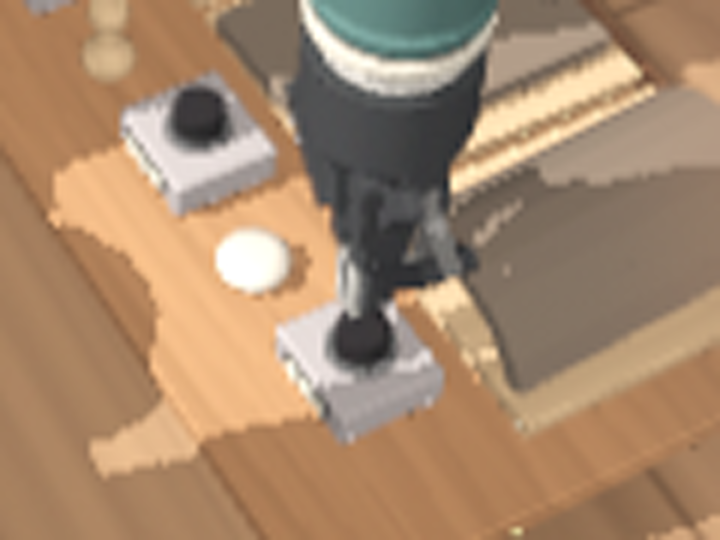

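View pics/w6.png

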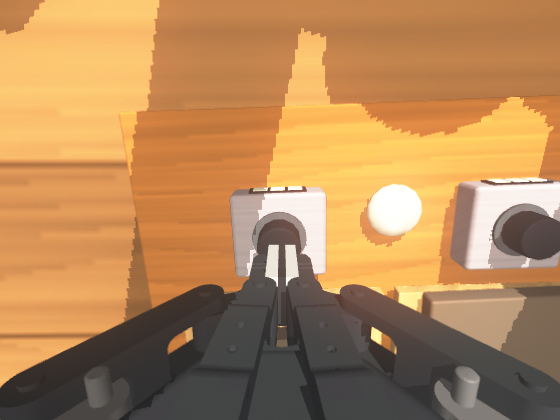

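The tips are centred above the plunger in both views. A dark gripper linkage shows near the tile's front end at side crop (440,265), so I'm checking its clearance.

```bash
python3 - <<'E'
import numpy as np
from workcell import bot,optics
from h import *
np.set_printoptions(precision=3,suppress=True,linewidth=200)
c=optics.read_camera("side");W=cloud(c);g=c["image"].max(2)
for r in range(236,254,2): print(r,[tuple(np.round(W[r,u],3)) + (int(g[r,u]),) for u in (328,332,336,340,344,348)])
E
```

```text
236 [(np.float64(0.431), np.float64(-0.177), np.float64(0.146), 82), (np.float64(0.436), np.float64(-0.188), np.float64(0.157), 54), (np.float64(0.437), np.float64(-0.203), np.float64(0.172), 52), (np.float64(0.442), np.float64(-0.212), np.float64(0.179), 67), (np.float64(0.453), np.float64(-0.213), np.float64(0.175), 137), (np.float64(0.516), np.float64(-0.151), np.float64(0.071), 113)]
238 [(np.float64(0.432), np.float64(-0.178), np.float64(0.139), 68), (np.float64(0.44), np.float64(-0.184), np.float64(0.141), 58), (np.float64(0.441), np.float64(-0.199), np.float64(0.157), 52), (np.float64(0.445), np.float64(-0.21), np.float64(0.167), 88), (np.float64(0.452), np.float64(-0.216), np.float64(0.17), 151), (np.float64(0.513), np.float64(-0.156), np.float64(0.07), 113)]
240 [(np.float64(0.439), np.float64(-0.168), np.float64(0.115), 134), (np.float64(0.437), np.float64(-0.188), np.float64(0.139), 55), (np.float64(0.454), np.float64(-0.182), np.float64(0.123), 55), (np.float64(0.444), np.float64(-0.212), np.float64(0.162), 92), (np.float64(0.449), np.float64(-0.221), np.float64(0.17), 11
[... 1715 characters left out ...]
.445), np.float64(-0.183), np.float64(0.086), 59), (np.float64(0.487), np.float64(-0.143), np.float64(0.015), 212), (np.float64(0.494), np.float64(-0.152), np.float64(0.022), 231), (np.float64(0.499), np.float64(-0.164), np.float64(0.033), 255), (np.float64(0.51), np.float64(-0.168), np.float64(0.03), 199)]
252 [(np.float64(0.448), np.float64(-0.162), np.float64(0.052), 99), (np.float64(0.455), np.float64(-0.17), np.float64(0.056), 61), (np.float64(0.473), np.float64(-0.164), np.float64(0.039), 171), (np.float64(0.495), np.float64(-0.153), np.float64(0.013), 176), (np.float64(0.498), np.float64(-0.167), np.float64(0.028), 244), (np.float64(0.508), np.float64(-0.172), np.float64(0.028), 195)]
```

The linkage is 130 mm or more up, so it clears. Pressing down.

```bash
python3 -m handwheel '[[-0.001,0.004,0,0,0,0,0],[0,0.004,0,0,0,0,0],[0,0.003,0,0,0,0,0],[0,0.003,0,0,0,0,0],[0,0.002,0,0,0,0,0],[0,0,0,0,0,0,0]]'; python3 -m handwheel '[[0,0.002,0,0,0,0,0],[0,0.001,0,0,0,0,0],[0,0,0,0,0,0,0]]'
```

```text
time: 11.7
tool_pos: [0.4471, -0.1695, 0.028]
tcp_rot: [-1.571, 0.003, -0.002]
wrist_force: [-0.7, -0.9, 1.2]
width: 0.001
time: 12.08
tool_pos: [0.4476, -0.1697, 0.0255]
tcp_rot: [-1.571, 0.002, -0.003]
wrist_force: [-0.4, -0.3, 2.2]
width: -0.001
```

```bash
python3 -m handwheel '[[0,0.001,0,0,0,0,0],[0,0.001,0,0,0,0,0],[0,0.001,0,0,0,0,0],[0,0,0,0,0,0,0]]'
```

```text
time: 12.58
tool_pos: [0.4476, -0.1697, 0.0224]
tcp_rot: [-1.571, 0.002, -0.003]
wrist_force: [-0.1, 0.9, 4.5]
width: 0.0
```

```bash
python3 -m handwheel '[[0,0.001,0,0,0,0,0],[0,0.001,0,0,0,0,0],[0,0,0,0,0,0,0]]'
```

```text
time: 12.95
tool_pos: [0.4476, -0.1697, 0.0204]
tcp_rot: [-1.571, 0.002, -0.003]
wrist_force: [-1.0, -0.8, 3.6]
width: -0.001
```

```bash
python3 -m handwheel '[[0,0.0007,0,0,0,0,0],[0,0,0,0,0,0,0]]'
```

```text
time: 13.2
tool_pos: [0.4476, -0.1697, 0.0197]
tcp_rot: [-1.571, 0.002, -0.003]
wrist_force: [0.5, -0.1, 3.2]
width: -0.002
```

```bash
python3 -m handwheel '[[0,0.0007,0,0,0,0,0],[0,0,0,0,0,0,0]]'
```

```text
time: 13.45
tool_pos: [0.4476, -0.1697, 0.019]
tcp_rot: [-1.571, 0.002, -0.003]
wrist_force: [0.6, -0.8, 5.8]
width: -0.0
```

```bash
python3 -m handwheel '[[0,0.0005,0,0,0,0,0],[0,0,0,0,0,0,0]]'
```

```text
time: 13.7
tool_pos: [0.4476, -0.1697, 0.019]
tcp_rot: [-1.571, 0.002, -0.002]
wrist_force: [-1.6, 0.9, 8.6]
width: -0.0
```

```bash
python3 -m handwheel '[[0,0.0005,0,0,0,0,0],[0,0,0,0,0,0,0]]'
```

```text
time: 13.95
tool_pos: [0.4476, -0.1697, 0.0189]
tcp_rot: [-1.571, 0.002, -0.002]
wrist_force: [-1.5, 0.2, 11.7]
width: 0.003
```

The plunger is on its hard stop: the TCP no longer advances and force climbs to 12 N, after about 8 mm of travel. Now I release and withdraw.

```bash
python3 -m handwheel '[[0,-0.003,0,0,0,0,0],[0,-0.006,0,0,0,0,0],[0,-0.025,0,0,0,0,0],[0,-0.050,0,0,0,0,0],[0,-0.050,0,0,0,0,0],[0,-0.030,0,0,0,0,0],[0,0,0,0,0,0,0],[0,0,0,0,0,0,0]]'; python3 - <<'E'
import numpy as np,cv2
from workcell import bot,optics
from h import *
from scipy.spatial.transform import Rotation as R
np.set_printoptions(precision=4,suppress=True,linewidth=200)
s=bot.read_state();c=optics.read_camera("wrist")
T=np.eye(4);T[:3,:3]=R.from_rotvec(s["tcp_rot"]).as_matrix();T[:3,3]=s["tool_pos"]
c["world_from_camera"]=T@c["hand_eye"];W=cloud(c)
cv2.imwrite("pics/w7.png",c["image"][:,:,::-1])
print(s["time"],s["tool_pos"],s["wrist_force"])
d=np.hypot(W[...,0]-.4475,W[...,1]+.1695)<.008
print("plunger z",np.median(W[d][:,2]),d.sum())
c=optics.read_camera("side");cv2.imwrite("pics/s7.png",c["image"][:,:,::-1])
W=cloud(c)
P=W[(W[...,2]>.06)&(W[...,2]<.09)&(W[...,1]<-.085)&(W[...,1]>-.235)&(W[...,0]>.48)&(W[...,0]<.69)]
W0=cloud(dict(np.load("side0.npz")))
P0=W0[(W0[...,2]>.06)&(W0[...,2]<.09)&(W0[...,1]<-.085)&(W0[...,1]>-.235)&(W0[...,0]>.48)&(W0[...,0]<.69)]
print(P.mean(0),P0.mean(0),len(P),len(P0))
E
```

```text
time: 14.95
tool_pos: [0.4459, -0.169, 0.1802]
tcp_rot: [-1.57, 0.005, 0.0]
wrist_force: [-1.1, -0.6, -0.5]
width: 0.002
14.95 [ 0.4459 -0.169   0.1802] [-1.1006 -0.6311 -0.4524]
plunger z 0.2510744357396275 945
[ 0.572  -0.1715  0.0696] [ 0.5723 -0.1716  0.0695] 1294 1290
```

```bash
sleep 1
```

```text
(no output)
```

View pics/s7.png

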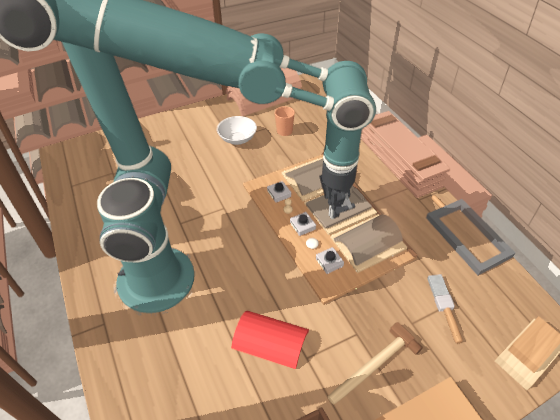

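View pics/w7.png

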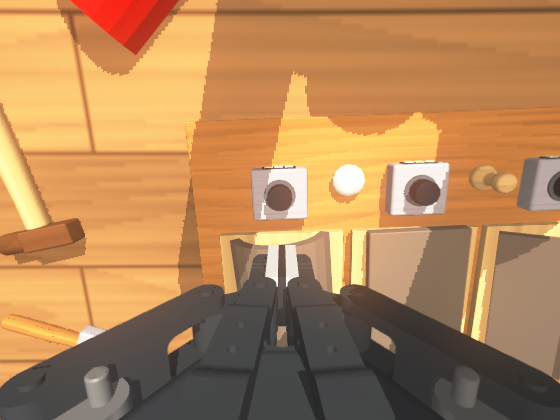

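The gripper is clear and the tile hasn't moved (mean shift under 0.5 mm). The "plunger z" of 0.25 was wrong because those pixels were gripper, so I'm checking the plunger height again from the side view.

```bash
python3 - <<'E'
import numpy as np
from workcell import bot,optics,workorder
from h import *
c=optics.read_camera("side");c0=dict(np.load("side0.npz"))
for n,(u,v) in dict(L=(279,186),M=(303,217),R=(330,254)).items():
    print(n,[round(float(np.median(cloud(k)[v-2:v+2,u-2:u+2,2])),4) for k in (c0,c)])
print(bot.read_state()["time"]); workorder.finish_job()
E
```

```text
L [0.0547, 0.0552]
M [0.0546, 0.0547]
R [0.0548, 0.0548]
15.1
the job is handed in; nothing more can be done
```

I touched the half-round tile and pressed its counter, then handed the job in at about 15.1 s of the 38 s allowed. No verdict was reported.

- **Touch:** The half-round is the right-hand tile. I touched the middle of its crown with shut fingertips at about (0.574, −0.163), with about 7 N against the 25 N limit, and lifted straight off.
- **Press:** I pressed the right plunger, directly in front of that tile. It went about 8 mm down to its stop, where the tool no longer advanced and force rose to about 12 N. I then let it spring back and withdrew to about 0.18 m.
- **Last checks:** All three plunger tops read 55 mm, the same as before. The tile's mean position shifted by less than 0.5 mm, and the wrist force was back to noise. In the last side and wrist views I saw nothing moved.

**Disagreements along the way:**
- **Fingertip length:** The real fingertips ended about 30 mm short of the reported TCP. Two cameras and the contact height all showed this, so both descents were guarded by force.
- **Camera offset:** The top and side cameras differed by 4–6 mm in y. I settled that with the wrist view.
- **Discarded reading:** One wrist-camera plunger height (0.25 m) had measured the gripper, so I used the side camera instead.

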